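Fetch the dome stake from the carousel and set it in the bench holder

ROBOT

A 6-joint arm with a two-finger parallel gripper is mounted at the origin on the work surface. World frame = base frame: x ahead of the robot, y to its left, z up, the work surface at z = 0. Lengths are in m, angles in rad, forces in N, time in s.
With the tool pointing down it reaches from about 0.375 to 0.9 m from the base axis. Payload 3.1 kg.
Tool frame: the origin (TCP) lies at the very end of the fingers, on their centre line; the grasp point (between the pads) lies 19 mm behind it; z points along the fingers, y is the line along which they close (so a half turn about z gives the same grasp; the last joint's range is limited). The gripper opens to 85 mm and grips with 20 to 120 N. Pads are 22 mm wide; open, the fingers measure 114 mm over their backs; the gripper's body (76 mm by 85 mm) begins 54 mm behind the grasp point. The pads swing forward as they close: fully open they stand 13 mm farther back than shut.
Start: joints at [-1.514, 0.527, 1.433, -0, 1.181, -0.178], TCP at [0.146, -0.608, 0.231] pointing down, gripper open.
Joint ranges: [-3.08, 3.08], [-0.75, 2.2], [0.22, 2.44], [-1.43, 4.57], [0, 2.65], [-2.85, 2.85]. Speed limits (rad/s): [2.79, 2.79, 3.14, 3.14, 3.14, 3.14].

INTERFACE

Orientations are given as a unit quaternion [x, y, z, w].
In Python, from station import manip gives the robot as it stands.
- The arm moves only by the shell command python3 -m handwheel 'ROWS' [FORCE]. ROWS is JSON, a list of rows, each a list of 7 numbers: the shift along the world's x, y, z in mm, then the turn, a rotation vector about the world's x, y, z in degrees, then the opening, from 0 (shut) to 1 (fully open). A call has exactly 10 rows; each row shifts and turns the commanded pose from where the row before left it; what a row does not reach is not made up. A row lasts 1/8 s, in which the tool goes at most 62.5 mm and 10.7 degrees, less where a joint would pass 70% of its speed; a pose out of reach is approached as far as the arm can. A call is refused whole if a number of a shift passes 62.5 or a number of a turn 10.7, either way. A call with a gripper value outside its range is refused whole. The fingers move at their own pace and stop on an object; FORCE is the grip in N (left out, the last holds). Time passes only in rows, so rows that do not move let the fingers close, or fill a call up. It gives the time, the measured TCP pose, the force, the opening and the grip force at its end, in the units of the state.
- manip.sense(): the state, without advancing time (a new reading comes with each control period).
- manip.snapshot(name): name is "scene" or "top" or "wrist"; returns the picture (480x640x3 uint8, red, green, blue); there is no depth.
- manip.get_calibration(name): a dict with "K" (3x3 intrinsics, pixels), "rvec" (rotation vector, rad) and "tvec" (3), from world to camera coordinates, as OpenCV has them. Camera axes: x right, y down, z forward; pixel columns grow to the right and rows downward; lengths in m; the calibration is good to about 2 mm. A picture is of the moment at which its call begins: read the wrist's pose just before it. get_calibration takes no time and is no camera call; for the wrist camera it gives the pose at the moment of the call.
- manip.sign_off(): hands the job in; it is judged then, once.
The state is a dict: "t": time; "q": joint angles; "qd": joint speeds; "tau": joint torques, N m; "tcp_pos": TCP position; "tool_rot": TCP orientation; "force": force on the tool from outside, world axes, zero at the start; "ft_torque": the same for the moment, N m; "finger_gap": opening from 0.0 (shut) to 1.0 (fully open); "gripper_force": force on a finger pad.
Only numpy, scipy, OpenCV 4.12 (cv2) and the standard library are available. Lean on these libraries where they do the work, as an engineer would, in place of code of your own. Each camera call takes 0.05 s, during which the arm holds its last target. There are 200 camera calls.

TASK

I want to dome some sheet: put the half-ball stake into the stake holder on the bench. Turn the carousel by its ball knobs until that stake stands still in the middle of the open front of the dust cover, then lift it out and lower it under control into the holder's bore, without letting it drop in, until its collar sits fully home on the holder, and let go. Leave the other stakes standing in their sockets and everything else on the bench where it is.

Things in the scene. Friction and masses are not known exactly. Their poses are not given: they have to be found in the camera images.
- dome_stake_grip (a point): Grip point of the half-ball stake, the one to fetch: on its axis, on its round collar (42 mm diameter, 34 mm high), 84 mm above the foot, 24 mm above the collar's flat underside, 31 mm below the top of the dome; z up. In its socket the collar rests on the rim and this point is 133 mm above the bench; the shank hangs 60 mm deep with about 4 mm play, so raise it over 60 mm to free it.
- dome_stake: The half-ball stake: polished steel, 0.6 to 0.9 kg, 115 mm tall, upright in one of the carousel's five sockets. From the foot up: shank 24 mm in diameter, 60 mm long, foot chamfered 2.5 mm; collar 42 mm in diameter, 34 mm high; half-ball top of 21 mm radius. Origin at the centre of its foot.
- carousel_base: Fixed foot and clear dust cover of the carousel; origin on the turning axis at bench level; its -x side is the open front. The cover is a clear sheet with an aluminium edge, 173 to 181 mm above the bench (hub nut on the axis 189 mm), over x -47 to +132 and y -137 to +137 mm of this frame: only the socket at the front stands quite clear of it.
- carousel (a joint): Angle turned by the turntable since the start, rad, positive anticlockwise from above, range -9 to 9. Bearing friction (about 2 N at the knobs): it stays where left. A 330 mm aluminium disc, top 45 mm above the bench, with five square-tube sockets (37 mm outside, 32 inside, rims 109 mm above the bench) 72 degrees apart, 100 mm from the axis, and five black ball knobs half-way between them.
- pick_place (a point): Point fixed to the carousel's foot: the middle of the open front, 100 mm from the axis toward the foot's -x, 133 mm above the bench. The grip point of a stake whose socket has been brought square to the front lies here.
- bore_mouth (a point): Centre of the bore's mouth on the stake holder: grey steel post 60 mm square on a bolted 120 mm flange, flat top 85 mm above the bench. The bore is round, vertical, 26 mm in diameter, 66 mm deep; z up. With the stake fully home its collar rests on the top and its grip point is 24 mm above this point. A clamp screw (60 mm above the bench) sticks out 68 mm on its +x side.
- knob_0 (a point): Centre of ball knob 0 of the carousel: black ball 30 mm in diameter on a 12 mm post, 150 mm above the bench, 150 mm from the axis; the knobs follow each other at 72 degrees, each half-way (36 degrees) between two sockets; they are fixed to the table and turn with it.
- knob_1 (a point): Centre of ball knob 1 of the carousel: black ball 30 mm in diameter on a 12 mm post, 150 mm above the bench, 150 mm from the axis; the knobs follow each other at 72 degrees, each half-way (36 degrees) between two sockets; they are fixed to the table and turn with it.
- knob_2 (a point): Centre of ball knob 2 of the carousel: black ball 30 mm in diameter on a 12 mm post, 150 mm above the bench, 150 mm from the axis; the knobs follow each other at 72 degrees, each half-way (36 degrees) between two sockets; they are fixed to the table and turn with it.
- knob_3 (a point): Centre of ball knob 3 of the carousel: black ball 30 mm in diameter on a 12 mm post, 150 mm above the bench, 150 mm from the axis; the knobs follow each other at 72 degrees, each half-way (36 degrees) between two sockets; they are fixed to the table and turn with it.
- knob_4 (a point): Centre of ball knob 4 of the carousel: black ball 30 mm in diameter on a 12 mm post, 150 mm above the bench, 150 mm from the axis; the knobs follow each other at 72 degrees, each half-way (36 degrees) between two sockets; they are fixed to the table and turn with it.
- flat_stake_grip (a point): Another steel stake: flat round top, 94 mm tall. Round steel shank (24 mm, 60 mm long) below it; it stands in a socket of the carousel, to be left there. This point is on its axis 84 mm above the foot (133 mm above the bench as it stands).
- cone_stake_grip (a point): Another steel stake: pointed cone top, 118 mm tall. Round steel shank (24 mm, 60 mm long) below it; it stands in a socket of the carousel, to be left there. This point is on its axis 84 mm above the foot (133 mm above the bench as it stands).
- square_stake_grip (a point): Another steel stake: square block head 42 mm wide with a flat top, 102 mm tall. Round steel shank (24 mm, 60 mm long) below it; it stands in a socket of the carousel, to be left there. This point is on its axis 84 mm above the foot (133 mm above the bench as it stands).
- blade_stake_grip (a point): Another steel stake: narrow upright blade 10 x 42 mm for a top, 116 mm tall. Round steel shank (24 mm, 60 mm long) below it; it stands in a socket of the carousel, to be left there. This point is on its axis 84 mm above the foot (133 mm above the bench as it stands).
- hammer: Bystander: hammer 260 mm long with wooden handle, lying flat. Origin at the centre of its underside.
- file: Bystander: flat file 300 mm long with wooden handle, lying flat. Origin at the centre of its underside.
- tape_roll: Bystander: roll of blue tape, 96 mm wide, 24 mm high, lying flat. Origin at the centre of its underside.
- polish_tin: Bystander: flat round brass-coloured tin of polish with a white lid, 84 mm wide, 45 mm high. Origin at the centre of its underside.
- cut_strip: Bystander: wavy cut steel strip 200 mm long, 4 mm thick, lying flat. Origin at the centre of its underside.
- wax_jar: Bystander: amber glass jar, 68 mm wide, 70 mm high. Origin at the centre of its underside.
Not all that is in view belongs to the job. What is shaped like the part that bears flat_stake_grip but pink is not meant.

How it is judged:
On the way, in this order (a step that is already met when the one before it is completed fails the run):
1. the half-ball stake, still in its socket, has been turned to the middle of the open front (within 25 mm) and the carousel stands still (horizontal distance between dome_stake_grip and pick_place below 0.025 m and height (world z) of dome_stake_grip below 0.142 m and angle between dome_stake_grip's own z axis and vertical below 0.15 rad and velocity of joint carousel between -0.08 and 0.08 rad/s), for 0.25 s.
2. the half-ball stake has been lifted clear of its socket (height (world z) of dome_stake_grip above 0.197 m and contact force between the fingers and dome_stake above 1 N), for 0.1 s.
At the end, for the whole second after the job is handed in: The half-ball stake stands upright (within 3 degrees) in the holder's bore, its collar down on the holder's top (gap under 3.5 mm), released and at rest; the other four stakes stand upright in their sockets on the carousel, which stands still (horizontal distance between dome_stake_grip and bore_mouth below 0.005 m and z of dome_stake_grip in the frame of bore_mouth between 0.02 and 0.0275 m and angle between dome_stake_grip's own z axis and vertical below 0.05 rad and linear speed of dome_stake below 0.02 m/s and velocity of joint carousel between -0.05 and 0.05 rad/s and height (world z) of flat_stake_grip between 0.126 and 0.142 m and height (world z) of cone_stake_grip between 0.126 and 0.142 m and height (world z) of square_stake_grip between 0.126 and 0.142 m and height (world z) of blade_stake_grip between 0.126 and 0.142 m and angle between each of flat_stake_grip, cone_stake_grip, square_stake_grip, blade_stake_grip's own z axis and vertical below 0.15 rad); the robot touches nothing.
It fails at once if the half-ball stake is let drop into the bore (faster than 0.4 m/s with its shank in the bore) (horizontal distance between dome_stake_grip and bore_mouth below 0.01 m and z of dome_stake_grip in the frame of bore_mouth below 0.08 m and linear speed of dome_stake above 0.4 m/s).
It fails at once if another stake is pulled out of its socket or knocked over (height (world z) of any of flat_stake_grip, cone_stake_grip, square_stake_grip, blade_stake_grip above 0.165 m or height (world z) of any of flat_stake_grip, cone_stake_grip, square_stake_grip, blade_stake_grip below 0.115 m or angle between any of flat_stake_grip, cone_stake_grip, square_stake_grip, blade_stake_grip's own z axis and vertical above 0.35 rad).
It fails at once if a bystander is pushed more than 30 mm (distance of any of hammer, file, tape_roll, polish_tin, cut_strip, wax_jar from where it was at the start of the episode above 0.03 m).
It also fails if it takes over 72 s, if anything falls off the work surface, if the arm or the gripper's body presses on something with over 40 N, if the wrist force passes 120 N, or if a joint passes its speed limit or range.

## Working session

There is one attempt and no reset: what is moved stays moved. The work goes in short steps, Python scripts to look and compute and a shell command to move; the robot and the scene stay as the last step left them, time stands still between calls to the robot, and variables do not carry over. Pictures are saved under pics/ and viewed, at most 14 in all, crops included, and the job is handed in when it is done.

```bash
mkdir -p pics; cat > h.py <<'E'
import numpy as np,cv2
from station import manip
def cal(n):
    c=manip.get_calibration(n);return np.array(c["K"]),np.array(c["rvec"],float),np.array(c["tvec"],float)
def ray(c,u,v):
    K,r,t=c;R=cv2.Rodrigues(r)[0];d=R.T@np.linalg.inv(K)@np.array([u,v,1.]);return -R.T@t.ravel(),d
def onz(c,u,v,z):
    o,d=ray(c,u,v);return o+d*(z-o[2])/d[2]
def proj(c,p):
    return cv2.projectPoints(np.array(p,float).reshape(-1,1,3),c[1],c[2],c[0],None)[0].reshape(-1,2)
def snap(n,f):
    im=manip.snapshot(n);cv2.imwrite("pics/"+f,im[:,:,::-1]);return im
E
python3 - <<'E'
from h import *
for n in("scene","top","wrist"):
    c=cal(n);snap(n,n+"0.png");print(n,c[0].tolist(),ray(c,320,240))
E
```

```text
scene [[590.1623339429631, 0.0, 332.9827277089138], [0.0, 590.1623339429631, 234.6143127793333], [0.0, 0.0, 1.0]] (array([1.42059845, 0.90063857, 0.88124759]), array([-0.59569064, -0.60896444, -0.52429209]))
top [[533.0607462329955, 0.0, 324.7420070232366], [0.0, 533.0607462329955, 240.00441245673895], [0.0, 0.0, 1.0]] (array([0.36842317, 0.04984603, 1.23067959]), array([ 0.13833913,  0.01276228, -0.99034264]))
wrist [[375.1704745337157, 0.0, 317.6345056137614], [0.0, 375.1704745337157, 243.879579939848], [0.0, 0.0, 1.0]] (array([ 0.21781408, -0.59017008,  0.37312915]), array([-0.27026941, -0.07040769, -0.96028323]))
```

View pics/scene0.png

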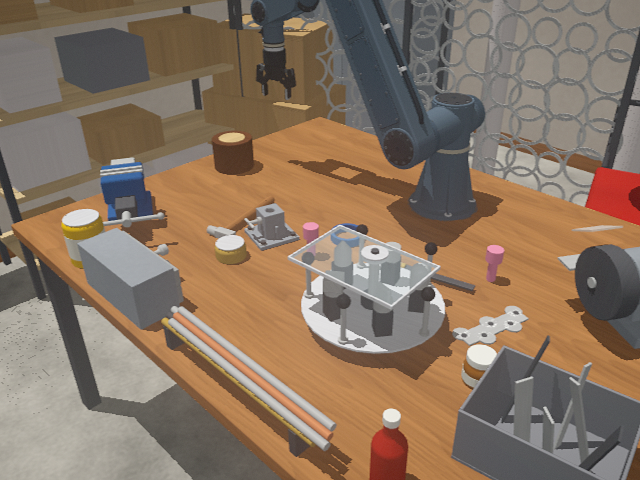

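View pics/top0.png

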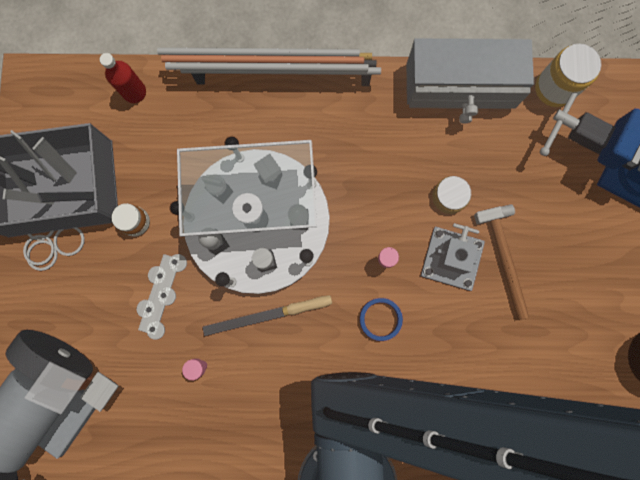

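The top view shows the carousel (axis ~(247,208), knobs at (232,142), (310,172), (306,256), (222,279), (176,208)), the holder at ~(460,255), and pink lookalikes at (389,257) and (192,370). Next, a close crop of the carousel from both cameras.

```bash
python3 - <<'E'
import cv2,numpy as np
a=cv2.imread("pics/top0.png")[130:300,165:340];b=cv2.imread("pics/scene0.png")[215:355,285:455]
f=lambda x:cv2.resize(x,(400,400*x.shape[0]//x.shape[1]),interpolation=cv2.INTER_CUBIC)
a,b=f(a),f(b);h=min(len(a),len(b));cv2.imwrite("pics/crop0.png",np.hstack([a[:h],b[:h]]))
t=cv2.imread("pics/top0.png")[215:295,415:495];cv2.imwrite("pics/crop1.png",cv2.resize(t,(560,560),interpolation=cv2.INTER_CUBIC))
E
```

```text
(no output)
```

View pics/crop0.png

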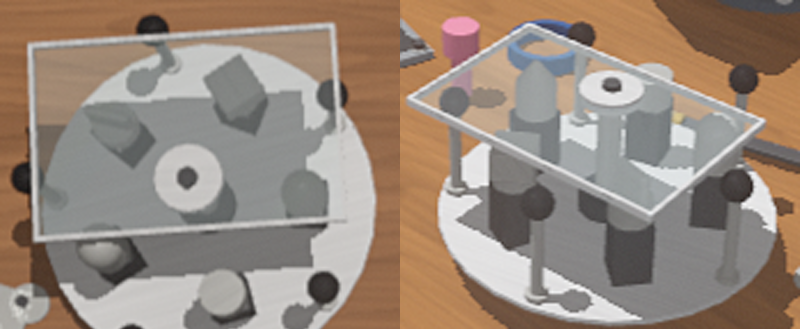

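View pics/crop1.png

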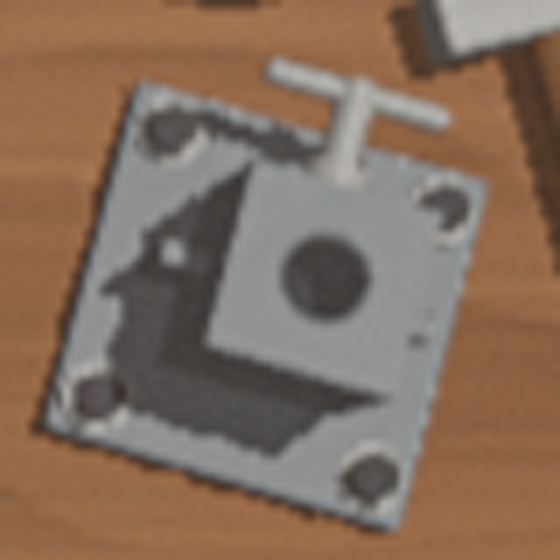

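The crops show: flat stake at about top px (263,259), cone (298,215), square (268,167), blade (216,187), and the bright half-ball at (211,239). Pink lookalikes are at (389,257) and (192,370). My choice is the half-ball at (211,239). I'll measure everything and check it in a larger crop from the scene camera.

```bash
cat > m.py <<'E'
from h import *
from scipy.optimize import least_squares
def knobs(im,c,guess):
    # dark near-black blobs near guesses
    m=(im.max(2)<45).astype(np.uint8);out=[]
    n,l,s,ce=cv2.connectedComponentsWithStats(m)
    for g in guess:
        k=[i for i in range(1,n) if 40<s[i][4]<400]
        i=min(k,key=lambda i:np.hypot(*(ce[i]-g)));out.append((*ce[i].round(1),s[i].tolist()))
    return out
E
python3 - <<'E'
from m import *
t=cv2.imread("pics/top0.png")[:,:,::-1];c=cal("top")
g=[(232,142),(310,172),(306,256),(222,279),(176,208)]
P=[]
for k in knobs(t,c,g):
    p=onz(c,k[0],k[1],.15);P.append(p);print(k,p.round(4))
P=np.array(P)
f=lambda v:np.r_[[ (P[i,0]-v[0]-.15*np.cos(v[2]-i*2*np.pi/5))for i in range(5)],[(P[i,1]-v[1]-.15*np.sin(v[2]-i*2*np.pi/5))for i in range(5)]]
s=least_squares(f,[P[:,0].mean(),P[:,1].mean(),.1]);print("axis,angle",s.x,np.abs(s.fun).max())
print("hub",onz(c,247,208,.189).round(4))
for n,q in dict(c1=(178.1,149.7),c2=(310.7,141.8),c3=(315.9,226.2),c4=(181.6,235)).items(): print(n,onz(c,*q,.181).round(4))
for n,q,z in [("flat",(263,259),.143),("cone",(298,215),.167),("dome",(211,239),.155),("blade",(216,187),.165),("square",(268,167),.15)]:
    p=onz(c,*q,z);d=p[:2]-s.x[:2];print(n,p.round(4),"r",np.hypot(*d).round(3),"ang",np.degrees(np.arctan2(d[1],d[0])).round(1))
# holder bore: dark blob
m=(t.max(2)<75).astype(np.uint8)[240:268,450:472]
n,l,st,ce=cv2.connectedComponentsWithStats(m)
for i in range(1,n):
    if st[i][4]>40: q=ce[i]+[450,240];print("bore",q,st[i],onz(c,*q,.085).round(4))
q=np.array([326,278])/7+[415,215];print("bore hand",onz(c,*q,.085))
b=cv2.imread("pics/scene0.png")[220:320,320:440];cv2.imwrite("pics/crop2.png",cv2.resize(b,(720,600),interpolation=cv2.INTER_CUBIC))
E
```

```text
(np.float64(230.9), np.float64(140.7), [225, 137, 13, 8, 58]) [0.7283 0.2536 0.15  ]
(np.float64(230.9), np.float64(140.7), [225, 137, 13, 8, 58]) [0.7283 0.2536 0.15  ]
(np.float64(344.1), np.float64(374.7), [323, 373, 42, 6, 117]) [0.251 0.013 0.15 ]
(np.float64(174.3), np.float64(207.7), [171, 202, 7, 13, 66]) [0.5838 0.3656 0.15  ]
(np.float64(174.3), np.float64(207.7), [171, 202, 7, 13, 66]) [0.5838 0.3656 0.15  ]
axis,angle [0.57502852 0.25024954 0.10386787] 0.2124908444155865
hub [0.5768 0.2093 0.189 ]
c1 [0.698  0.3547 0.181 ]
c2 [0.7172 0.0847 0.181 ]
c3 [0.5428 0.0719 0.181 ]
c4 [0.5224 0.3392 0.181 ]
flat [0.4799 0.1803 0.143 ] r 0.118 ang -143.7
cone [0.5678 0.1088 0.167 ] r 0.142 ang -92.9
dome [0.5185 0.286  0.155 ] r 0.067 ang 147.7
blade [0.6248 0.2778 0.165 ] r 0.057 ang 29.0
square [0.6722 0.1741 0.15  ] r 0.123 ang -38.1
bore [461.57333333 254.17333333] [ 7 10 10 10 75] [ 0.5006 -0.2416  0.085 ]
bore hand [ 0.49941712 -0.24161029  0.085     ]
```

View pics/crop2.png

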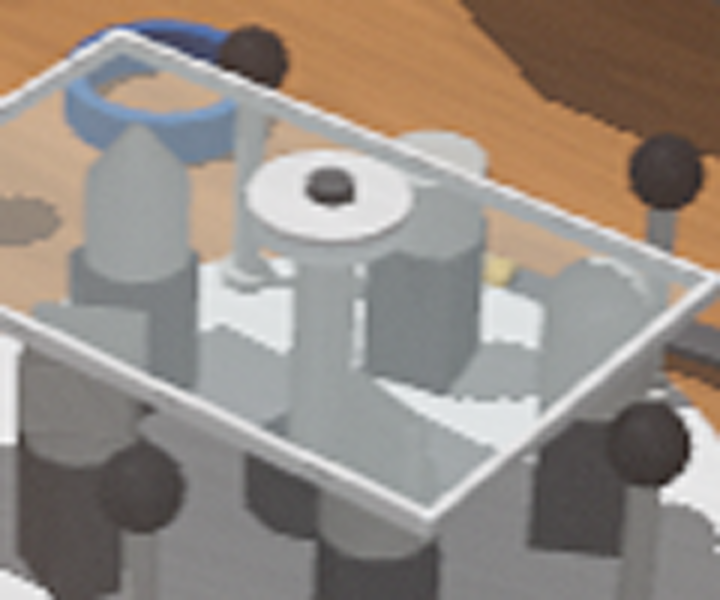

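The crop confirms it: the rounded top at crop (595,290) is the half-ball. The cone is at (135,190) and the flat top at (440,150), both distinct. Now I'll refine the knob fit, cover yaw and bore.

```bash
python3 - <<'E'
from m import *
t=cv2.imread("pics/top0.png")[:,:,::-1];c=cal("top")
g=[(231.5,143.1),(310.2,172.4),(306.3,256),(222,279),(174.6,207.9)]
P=[]
for u,v in g:
    y0,x0=int(v)-11,int(u)-11;w=(t[y0:y0+23,x0:x0+23].max(2)<70).astype(np.uint8)
    n,l,s,ce=cv2.connectedComponentsWithStats(w);i=1+np.argmax(s[1:,4]);q=ce[i]+[x0,y0];P.append(onz(c,*q,.15));print(q.round(1),s[i],P[-1].round(4))
P=np.array(P)
def f(v):
    a=v[2]-np.arange(5)*2*np.pi/5
    return np.r_[P[:,0]-v[0]-.15*np.cos(a),P[:,1]-v[1]-.15*np.sin(a)]
s=least_squares(f,[.577,.2095,.3],loss="soft_l1",f_scale=.002);v=s.x;print("axis",v[:2],"knob0 deg",np.degrees(v[2]),(f(v)*1000).round(1))
ka=np.degrees(v[2])-72*np.arange(5);print("sockets deg",((ka+36)%360).round(1))
r=manip.sense();from scipy.spatial.transform import Rotation as R
print(r["tcp_pos"],R.from_quat(r["tool_rot"]).as_matrix().round(3),r["force"],r["finger_gap"],r["t"])
E
```

```text
[230.9 140.7] [ 5  5 14  8 85] [0.7283 0.2535 0.15  ]
[315.  170.8] [15  6  3  9 16] [0.6651 0.0759 0.15  ]
[306.  255.7] [  5   5  13  13 132] [0.4868 0.092  0.15  ]
[222.1 279.2] [  5   5  14  13 148] [0.4372 0.2614 0.15  ]
[174.2 207.6] [ 7  5  9 14 87] [0.584  0.3659 0.15  ]
axis [0.5798325  0.21087614] knob0 deg 16.240667677272125 [  4.4   0.8  -1.2  -1.4  -0.4   0.6 -11.   -0.3  -0.2   5.1]
sockets deg [ 52.2 340.2 268.2 196.2 124.2]
[ 0.1460096  -0.60715646  0.23055253] [[ 0.972  0.234 -0.   ]
 [ 0.234 -0.972  0.002]
 [ 0.    -0.002 -1.   ]] [-0.20108426 -0.03574384 -0.16857962] 1.0009280912987464 0.15
```

Axis ≈ (0.578, 0.2105), front at 184.2°, and the half-ball at 124.1°, so the carousel must turn about +60°. I'll move to knob (0.437, 0.261) with the fingers straddling it tangentially.

```bash
python3 -m handwheel '[[38,38.4,0,0,0,0,0.7],[38,38.4,0,0,0,0,0.7],[38,38.4,0,0,0,0,0.7],[38,38.4,0,0,0,0,0.7],[38,38.4,0,0,0,0,0.7],[38,38.4,0,0,0,0,0.7],[38,38.4,0,0,0,0,0.7],[38,38.4,0,0,0,0,0.7],[-1,56,0,0,0,0,0.7],[-1,56,0,0,0,0,0.7]]' 25
python3 -m handwheel '[[-1.4,56.2,0,0,0,0,0.7],[-1.4,56.2,0,0,0,0,0.7],[-1.4,56.2,0,0,0,0,0.7],[-1.4,56.2,0,0,0,0,0.7],[-1.4,56.2,0,0,0,0,0.7],[-1.4,56.2,0,0,0,0,0.7],[-1.4,56.2,0,0,0,0,0.7],[-1.4,56.2,0,0,0,0,0.7],[0,0,0,0,0,0,0.7],[0,0,0,0,0,0,0.7]]'
python3 - <<'E'
from m import *
c=cal("wrist");snap("wrist","w1.png");print(proj(c,[[.437,.2614,.15],[.478,.203,.164]]))
print(onz(cal("wrist"),320,240,.15))
E
```

```text
t: 1.4
tcp_pos: [0.4482, -0.1867, 0.231]
tool_rot: [0.993, 0.118, -0.0, -0.0]
force: [0.7, 0.6, 0.6]
finger_gap: 0.703
gripper_force: 0.0
t: 2.65
tcp_pos: [0.4363, 0.2609, 0.231]
tool_rot: [0.993, 0.118, -0.001, 0.0]
force: [-0.4, 0.2, 0.1]
finger_gap: 0.701
gripper_force: 0.0
[[316.55367205 251.98605342]
 [432.68267622 215.9088669 ]]
[0.44529671 0.260519   0.15      ]
```

View pics/w1.png

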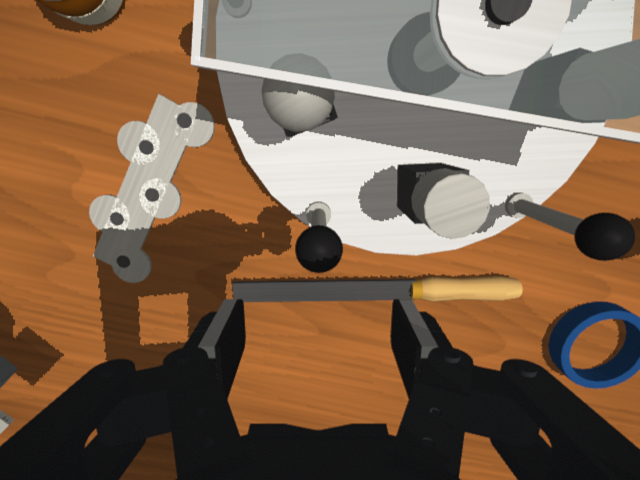

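The wrist view shows the knob at (319,249), within ~3 px of prediction, the half-ball at (298,92) and the flat stake at (457,205). I'll descend and grip the knob.

```bash
python3 -m handwheel '[[0,0,-50,0,0,0,0.7],[0,0,-30,0,0,0,0.7],[0.5,0.5,-20,0,0,0,0.7],[0,0,0,0,0,0,0.3],[0,0,0,0,0,0,0.2],[0,0,0,0,0,0,0.2],[0,0,0,0,0,0,0.2],[0,0,0,0,0,0,0.2],[0,0,0,0,0,0,0.2],[0,0,0,0,0,0,0.2]]' 25
python3 - <<'E'
import numpy as np
a=np.radians(160.1+np.array([0,1,3,6,10,14,18,22,26,30,34,38,42,46,50,54,57,59,60,60.1]));p=np.c_[np.cos(a),np.sin(a)]*150
print(np.diff(p,axis=0).round(1).tolist())
E
```

```text
t: 3.95
tcp_pos: [0.4382, 0.2617, 0.1318]
tool_rot: [0.993, 0.118, 0.001, -0.0]
force: [3.2, -5.3, 1.0]
finger_gap: 0.331
gripper_force: 25.4
[[-0.9, -2.5], [-1.6, -5.0], [-2.1, -7.6], [-2.2, -10.2], [-1.4, -10.4], [-0.7, -10.4], [0.0, -10.5], [0.7, -10.4], [1.5, -10.4], [2.2, -10.2], [2.9, -10.1], [3.6, -9.8], [4.3, -9.6], [4.9, -9.2], [5.6, -8.9], [4.6, -6.4], [3.2, -4.1], [1.7, -2.0], [0.2, -0.2]]
```

```bash
python3 -m handwheel '[[-0.9,-2.5,0,0,0,0,0.2],[-1.6,-5,0,0,0,0,0.2],[-2.1,-7.6,0,0,0,0,0.2],[-2.2,-10.2,0,0,0,0,0.2],[-1.4,-10.4,0,0,0,0,0.2],[-0.7,-10.4,0,0,0,0,0.2],[0,-10.5,0,0,0,0,0.2],[0.7,-10.4,0,0,0,0,0.2],[1.5,-10.4,0,0,0,0,0.2],[2.2,-10.2,0,0,0,0,0.2]]'
python3 - <<'E'
from m import *
snap("top","t2.png")
E
```

```text
t: 5.2
tcp_pos: [0.4275, 0.1733, 0.131]
tool_rot: [0.993, 0.118, -0.005, -0.0]
force: [-7.8, 4.0, 7.0]
finger_gap: 0.332
gripper_force: 25.7
```

```bash
python3 -m handwheel '[[2.9,-10.1,0,0,0,0,0.2],[3.6,-9.8,0,0,0,0,0.2],[4.3,-9.6,0,0,0,0,0.2],[4.9,-9.2,0,0,0,0,0.2],[5.6,-8.9,0,0,0,0,0.2],[4.6,-6.4,0,0,0,0,0.2],[3.2,-4.1,0,0,0,0,0.2],[1.7,-2,0,0,0,0,0.2],[0.2,-0.2,0,0,0,0,0.2],[0,0,0,0,0,0,0.2]]'
python3 - <<'E'
from m import *
print(manip.sense()["tcp_pos"],manip.sense()["force"])
E
```

```text
t: 6.5
tcp_pos: [0.4596, 0.1129, 0.1304]
tool_rot: [0.993, 0.118, -0.005, 0.0]
force: [-5.8, -1.4, 1.2]
finger_gap: 0.332
gripper_force: 26.2
[0.45963791 0.11288395 0.13042727] [-5.8373896  -1.42552539  1.18182366]
```

```bash
python3 -m handwheel '[[0,0,0,0,0,0,0.65],[0,0,0,0,0,0,0.65],[0,0,0,0,0,0,0.65],[0,0,0,0,0,0,0.65],[0,0,40,0,0,0,0.65],[0,0,50,0,0,-9.3,1],[-20,45,20,0,0,0,1],[0,45,0,0,0,0,1],[0,0,0,0,0,0,1],[0,0,0,0,0,0,1]]'
python3 - <<'E'
from m import *
print(manip.sense()["tcp_pos"])
c=cal("wrist");snap("wrist","w3.png");ct=cal("top");snap("top","t3.png");snap("scene","s3.png")
p=[[.4783,.2032,.15]]
print(proj(c,p),proj(ct,p),proj(cal("scene"),p))
E
```

```text
t: 7.75
tcp_pos: [0.4435, 0.2035, 0.2411]
tool_rot: [0.999, 0.037, -0.0, 0.0]
force: [0.3, -0.1, -0.1]
finger_gap: 1.002
gripper_force: 0.0
[0.44354539 0.20351775 0.24107065]
[[321.68583741 195.76597818]] [[251.33994024 259.29175415]] [[400.0415076  245.74385212]]
```

View pics/w3.png

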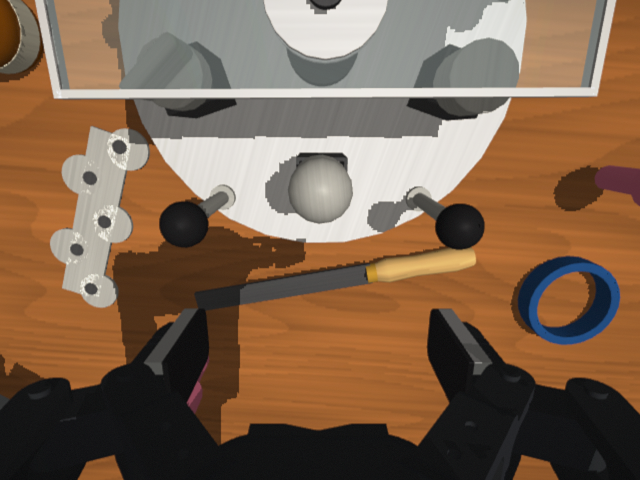

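The wrist view shows the half-ball at (320,188) square in the open front, with knobs symmetric at (184,224) and (460,226). Step 1's pose looks met, so I'll measure for the grasp.

```bash
python3 - <<'E'
from m import *
c=cal("wrist")
print("dome",onz(c,320,188.5,.143).round(4),"knobs",onz(c,184,224,.15).round(4),onz(c,460,226,.15).round(4))
t=cv2.imread("pics/t3.png")[:,:,::-1];ct=cal("top")
m=(t[248:275,238:265].min(2)>0);print("radius px",375*.021/abs((cv2.Rodrigues(c[1])[0]@np.array([.478,.203,.143])+c[2].ravel())[2]))
print(manip.sense()["t"])
E
```

```text
dome [0.482  0.2037 0.143 ] knobs [0.4542 0.2889 0.15  ] [0.4654 0.1124 0.15  ]
radius px 32.56891215829146
7.9
```

```bash
python3 -m handwheel '[[38,-0.5,0,0,0,0,1],[0,0,-40,0,0,0,1],[0,0,-40,0,0,0,1],[0,0,-30,0,0,0,1],[0,0,-18,0,0,0,1],[0,0,0,0,0,0,0.4],[0,0,0,0,0,0,0.3],[0,0,0,0,0,0,0.3],[0,0,0,0,0,0,0.3],[0,0,0,0,0,0,0.3]]' 70
```

```text
t: 9.15
tcp_pos: [0.4828, 0.2034, 0.1147]
tool_rot: [0.999, 0.037, 0.001, -0.0]
force: [-0.8, -0.1, 6.3]
finger_gap: 0.471
gripper_force: 71.0
```

```bash
python3 -m handwheel '[[0,0,5,0,0,0,0.3],[0,0,10,0,0,0,0.3],[0,0,15,0,0,0,0.3],[0,0,18,0,0,0,0.3],[0,0,18,0,0,0,0.3],[0,0,18,0,0,0,0.3],[0,0,18,0,0,0,0.3],[0,0,18,0,0,0,0.3],[0,0,18,0,0,0,0.3],[0,0,12,0,0,0,0.3]]'
python3 - <<'E'
from m import *
snap("wrist","w4.png");snap("scene","s4.png");snap("top","t4.png")
p=np.array(manip.sense()["tcp_pos"])+[0,0,.019];print(p,manip.sense()["force"])
for n in("wrist","scene","top"): print(n,proj(cal(n),[p,p+[0,0,.031],p-[0,0,.084]]).round(1).tolist())
a=cv2.imread("pics/w4.png")[240:480,160:480];b=cv2.imread("pics/s4.png")[130:300,300:470]
cv2.imwrite("pics/c4.png",np.hstack([cv2.resize(a,(480,360)),cv2.resize(b,(320,320))[:,:].copy() if 0 else cv2.resize(b,(320,360))]))
E
```

```text
t: 10.4
tcp_pos: [0.4815, 0.2032, 0.2645]
tool_rot: [0.999, 0.037, 0.0, -0.0]
force: [0.4, -0.3, -8.1]
finger_gap: 0.472
gripper_force: 71.6
[0.48188534 0.20324482 0.28287827] [ 0.41705164  0.30691335 -7.39550895]
wrist [[317.2, 337.5], [317.2, 393.1], [317.2, 262.0]]
scene [[402.5, 195.4], [403.4, 182.7], [400.3, 228.2]]
top [[241.1, 249.7], [238.3, 247.5], [247.9, 254.9]]
```

View pics/c4.png

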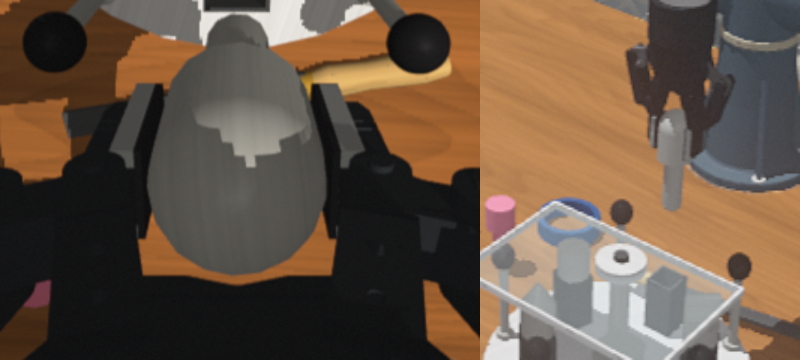

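The stake hangs straight between the pads, dome top at crop (237,190), and foot at (237,35), about as predicted. The socket is empty and the neighbours are undisturbed. I'll carry it to just short of the holder, then measure the bore from the wrist camera.

```bash
python3 -m handwheel '[[-2,-25,0,0,0,0,0.3],[-6,-50,0,0,0,0,0.3],[-6,-50,0,0,0,0,0.3],[-6,-50,0,0,0,0,0.3],[-6,-50,0,0,0,0,0.3],[-6,-50,0,0,0,0,0.3],[-6,-50,0,0,0,0,0.3],[-6,-50,0,0,0,0,0.3],[-4,-45,0,0,0,0,0.3],[-2,-25,0,0,0,0,0.3]]'
python3 - <<'E'
from m import *
import time
s=manip.sense();c=cal("wrist");snap("wrist","w5.png");print(s["tcp_pos"],s["qd"],s["t"])
p=np.array(s["tcp_pos"]);print("bore pred",proj(c,[.500,-.2416,.085]))
# predicted stake outline for x offsets
k=np.random.default_rng(0).normal(size=(4000,3));k/=np.linalg.norm(k,axis=1)[:,None];k[:,2]=abs(k[:,2])
an=np.linspace(0,6.28,100)
for dx in(-.004,0,.004):
    o=p+[dx,0,.019];b=proj(c,o+[0,0,.010]+.021*k);f=proj(c,o+np.c_[.0095*np.cos(an),.0095*np.sin(an),0*an-.084])
    print(dx,"dome bottom v",b[:,1].max(),"foot top v",f[:,1].min(),"foot u",f[:,0].min(),f[:,0].max())
E
```

```text
t: 11.8
tcp_pos: [0.4312, -0.2441, 0.2625]
tool_rot: [0.999, 0.036, -0.0, -0.0]
force: [-0.1, 0.5, -7.5]
finger_gap: 0.471
gripper_force: 72.6
[ 0.43120327 -0.24408586  0.26251593] [-0.31331597  0.11019204 -0.16090161  0.02077964  0.08535427 -0.32680293] 11.8
bore pred [[320.0696225  136.70591055]]
-0.004 dome bottom v 429.7036699823774 foot top v 252.90989581017686 foot u 300.6624525413771 332.8675480212831
0 dome bottom v 419.6319310755015 foot top v 246.36724022985058 foot u 301.05048076158664 333.4251195032791
0.004 dome bottom v 409.39007157475567 foot top v 239.75456371663233 foot u 301.4426092207765 333.9885857842859
```

View pics/w5.png

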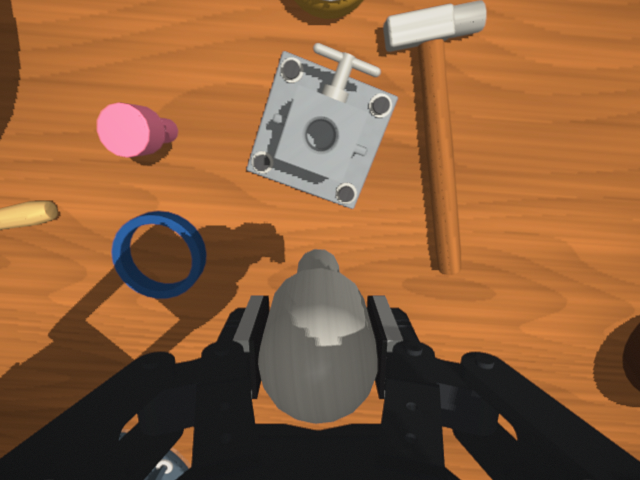

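The view shows the bore at (321,134), the held stake's dome bottom at v≈423 and foot top at v≈249. Next I'll go closer and lower with the foot just beside the bore, so both are at similar depth.

```bash
python3 -m handwheel '[[5,0,0,0,0,0,0.3],[8,0,-13,0,0,0,0.3],[9,0,-20,0,0,0,0.3],[8,0,-20,0,0,0,0.3],[3,0,-20,0,0,0,0.3],[0,0,-15,0,0,0,0.3],[0,0,-5,0,0,0,0.3],[0,0,0,0,0,0,0.3],[0,0,0,0,0,0,0.3],[0,0,0,0,0,0,0.3]]'
python3 - <<'E'
from m import *
s=manip.sense();c=cal("wrist");im=snap("wrist","w6.png");p=np.array(s["tcp_pos"]);print(p)
for r in [.500]: print("bore",proj(c,[r,-.2416,.085]),"foot",proj(c,p+[-.0014,0,.019-.084]))
cv2.imwrite("pics/c6.png",cv2.resize(im[60:300,200:440,::-1],(600,600),interpolation=cv2.INTER_CUBIC))
E
```

```text
t: 13.1
tcp_pos: [0.4652, -0.2421, 0.171]
tool_rot: [0.999, 0.037, 0.001, 0.001]
force: [-0.1, -0.2, -7.1]
finger_gap: 0.473
gripper_force: 72.6
[ 0.46517089 -0.24214612  0.17104709]
bore [[320.20469428 197.13602115]] foot [[316.88085579 264.30275671]]
```

View pics/c6.png

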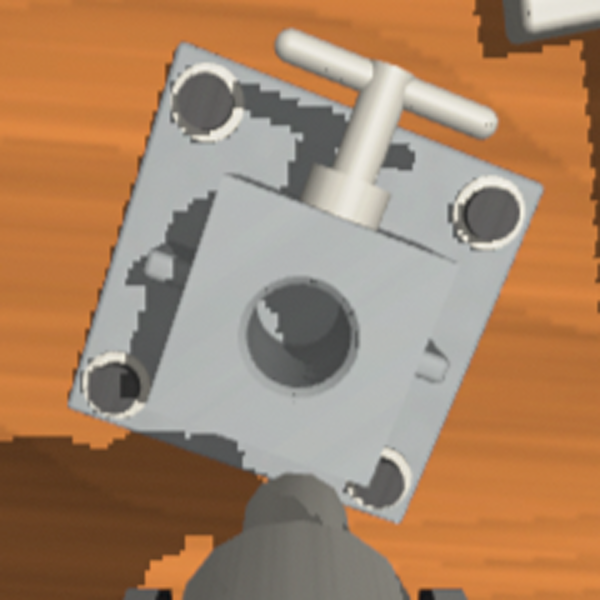

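The crop shows the bore mouth centred at crop (299,336), i.e. px (319.6,194.4). The stake's shank spans crop 243 to 348 and its foot top edge is at v≈473 (px 249.2).

```bash
python3 - <<'E'
from m import *
c=cal("wrist");p=np.array(manip.sense()["tcp_pos"])
b=onz(c,319.6,194.4,.085);print("bore",b)
an=np.linspace(0,6.28,200);C=np.c_[np.cos(an),np.sin(an),0*an]
for dx in(-.004,-.002,0,.002):
    o=p+[dx,0,.019];f1=proj(c,o+C*.0095+[0,0,-.084]);f2=proj(c,o+C*.012+[0,0,-.0815]);f=np.r_[f1,f2]
    print(dx,"top v",f[:,1].min().round(1),"u",f2[:,0].min().round(1),f2[:,0].max().round(1))
print("meas v 249.2 u 297.2 339.2")
# top camera bore check now
print("delta tcp->bore mm",(b-p)*1000, manip.sense()["t"])
E
```

```text
bore [ 0.50157023 -0.24103059  0.085     ]
-0.004 top v 250.4 u 296.1 337.2
-0.002 top v 247.1 u 296.3 337.5
0 top v 243.7 u 296.4 337.8
0.002 top v 240.4 u 296.6 338.1
meas v 249.2 u 297.2 339.2
delta tcp->bore mm [ 36.48982959   1.08578782 -85.98775221] 13.15
```

```bash
python3 - <<'E'
from m import *
im=cv2.imread("pics/w6.png");c=cal("wrist");p=np.array(manip.sense()["tcp_pos"])
g=cv2.cvtColor(im,cv2.COLOR_BGR2HSV)
print([(v,im[v,317].tolist()) for v in range(414,434,2)]);print([(v,im[v,318].tolist()) for v in range(244,256)])
print("row 255",[ (u,im[255,u].tolist()) for u in list(range(292,302))+list(range(334,344))])
k=np.random.default_rng(0).normal(size=(8000,3));k/=np.linalg.norm(k,axis=1)[:,None];k[:,2]=abs(k[:,2])
for dx in(-.004,-.002,0): print(dx,proj(c,p+[dx,0,.029]+.021*k)[:,1].max())
E
```

```text
[(414, [94, 100, 102]), (416, [93, 100, 101]), (418, [93, 98, 100]), (420, [93, 99, 100]), (422, [91, 96, 102]), (424, [69, 126, 200]), (426, [62, 126, 206]), (428, [61, 121, 197]), (430, [34, 53, 80]), (432, [27, 26, 24])]
[(244, [181, 184, 180]), (245, [178, 180, 176]), (246, [177, 177, 174]), (247, [178, 178, 176]), (248, [178, 178, 175]), (249, [137, 139, 138]), (250, [97, 103, 105]), (251, [96, 102, 103]), (252, [97, 102, 104]), (253, [99, 104, 107]), (254, [99, 104, 107]), (255, [99, 105, 108])]
row 255 [(292, [34, 62, 100]), (293, [33, 62, 100]), (294, [33, 62, 99]), (295, [35, 62, 100]), (296, [34, 62, 100]), (297, [34, 62, 100]), (298, [35, 61, 100]), (299, [35, 62, 101]), (300, [32, 61, 100]), (301, [32, 61, 101]), (334, [171, 174, 171]), (335, [179, 180, 179]), (336, [176, 176, 176]), (337, [139, 138, 138]), (338, [101, 104, 104]), (339, [158, 168, 173]), (340, [171, 183, 187]), (341, [119, 127, 129]), (342, [91, 95, 96]), (343, [90, 91, 93])]
-0.004 429.6934806362331
-0.002 424.67068724799947
0 419.61074147271773
```

```bash
python3 -m handwheel '[[8,0.8,0,0,0,0,0.3],[12,1,0,0,0,0,0.3],[12,0,0,0,0,0,0.3],[7.5,0,0,0,0,0,0.3],[0,0,-6,0,0,0,0.3],[0,0,-6,0,0,0,0.3],[0,0,-2,0,0,0,0.3],[0,0,0,0,0,0,0.3],[0,0,0,0,0,0,0.3],[0,0,0,0,0,0,0.3]]'
python3 - <<'E'
from m import *
a=snap("wrist","w7.png");b=snap("scene","s7.png")
P=np.array(manip.sense()["tcp_pos"]);print(P,manip.sense()["force"])
u,v=proj(cal("scene"),[.5015,-.241,.085])[0].astype(int);print(u,v)
cv2.imwrite("pics/c7.png",np.hstack([cv2.resize(a[150:350,220:420,::-1],(400,400),interpolation=cv2.INTER_CUBIC),cv2.resize(b[v-40:v+20,u-30:u+30,::-1],(400,400),interpolation=cv2.INTER_CUBIC)]))
E
```

```text
t: 14.4
tcp_pos: [0.5044, -0.2401, 0.1565]
tool_rot: [0.999, 0.037, 0.0, 0.0]
force: [-0.5, 0.1, -7.6]
finger_gap: 0.469
gripper_force: 72.7
[ 0.50439719 -0.24004273  0.15649056] [-0.27868447  0.07706062 -6.86477666]
269 209
```

View pics/c7.png

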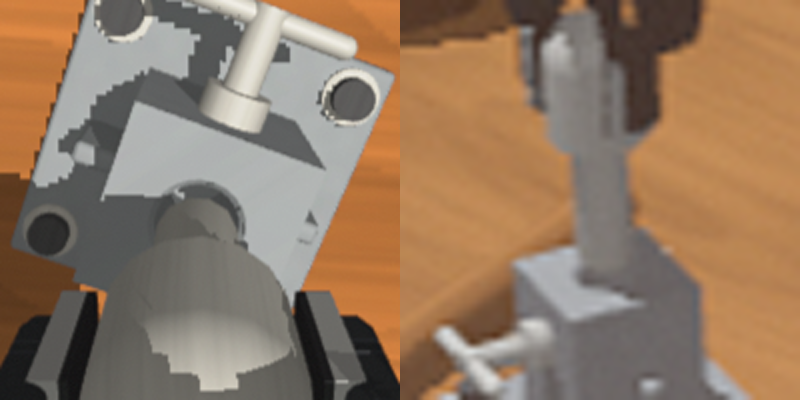

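```bash
python3 - <<'E'
from m import *
c=cal("wrist");p=np.array(manip.sense()["tcp_pos"])
an=np.linspace(0,6.28,400);C=np.c_[np.cos(an),np.sin(an),0*an]
for r in(.013,.014):
  for bx in(.500,.5015,.503): q=proj(c,[bx,-.241,.085]+C*r);print(r,bx,"top v",q[:,1].min().round(1),"u",q[:,0].min().round(1),q[:,0].max().round(1))
g=cv2.imread("pics/w7.png",0);print("col 318",[(v,int(g[v,318])) for v in range(234,254)])
print("row 252",[(u,int(g[252,u])) for u in list(range(292,306))+list(range(332,350))])
E
```

```text
0.013 0.5 top v 244.8 u 296.8 339.6
0.013 0.5015 top v 242.4 u 296.9 339.8
0.013 0.503 top v 240.0 u 297.0 340.1
0.014 0.5 top v 243.2 u 295.1 341.3
0.014 0.5015 top v 240.8 u 295.2 341.5
0.014 0.503 top v 238.4 u 295.4 341.7
col 318 [(234, 175), (235, 177), (236, 176), (237, 176), (238, 177), (239, 164), (240, 140), (241, 122), (242, 99), (243, 84), (244, 85), (245, 83), (246, 83), (247, 84), (248, 84), (249, 95), (250, 100), (251, 101), (252, 102), (253, 102)]
row 252 [(292, 85), (293, 84), (294, 84), (295, 85), (296, 82), (297, 77), (298, 78), (299, 76), (300, 71), (301, 69), (302, 70), (303, 70), (304, 71), (305, 75), (332, 69), (333, 68), (334, 68), (335, 69), (336, 82), (337, 114), (338, 119), (339, 132), (340, 157), (341, 175), (342, 178), (343, 178), (344, 178), (345, 179), (346, 178), (347, 178), (348, 178), (349, 178)]
```

```bash
python3 -m handwheel '[[0.5,0,-2,0,0,0,0.3],[0,0,-2,0,0,0,0.3],[0,0,-2,0,0,0,0.3],[0,0,-1,0,0,0,0.3],[0,0,-1,0,0,0,0.3],[0,0,-1,0,0,0,0.3],[0,0,-1,0,0,0,0.3],[0,0,-1,0,0,0,0.3],[0,0,-1,0,0,0,0.3],[0,0,0,0,0,0,0.3]]'
```

```text
t: 15.75
tcp_pos: [0.5048, -0.2399, 0.1442]
tool_rot: [0.999, 0.037, -0.0, -0.0]
force: [0.9, 0.1, -8.2]
finger_gap: 0.473
gripper_force: 72.7
```

The foot is ~6 mm inside with no reaction force. I'll keep lowering.

```bash
python3 -m handwheel '[[0,0,-2,0,0,0,0.3],[0,0,-3,0,0,0,0.3],[0,0,-3,0,0,0,0.3],[0,0,-3,0,0,0,0.3],[0,0,-3,0,0,0,0.3],[0,0,-3,0,0,0,0.3],[0,0,-3,0,0,0,0.3],[0,0,-3,0,0,0,0.3],[0,0,-2,0,0,0,0.3],[0,0,0,0,0,0,0.3]]'
```

```text
t: 17.0
tcp_pos: [0.5048, -0.2399, 0.1191]
tool_rot: [0.999, 0.037, -0.0, -0.0]
force: [-0.2, -0.9, -8.5]
finger_gap: 0.47
gripper_force: 72.7
```

```bash
python3 -m handwheel '[[0,0,-2,0,0,0,0.3],[0,0,-3,0,0,0,0.3],[0,0,-3,0,0,0,0.3],[0,0,-3,0,0,0,0.3],[0,0,-3,0,0,0,0.3],[0,0,-3,0,0,0,0.3],[0,0,-3,0,0,0,0.3],[0,0,-3,0,0,0,0.3],[0,0,-1,0,0,0,0.3],[0,0,0,0,0,0,0.3]]'
```

```text
t: 18.25
tcp_pos: [0.5048, -0.24, 0.0952]
tool_rot: [0.999, 0.037, -0.0, -0.0]
force: [-0.3, 0.4, -8.0]
finger_gap: 0.471
gripper_force: 72.7
```

```bash
python3 -m handwheel '[[0,0,-1,0,0,0,0.3],[0,0,-1,0,0,0,0.3],[0,0,-1,0,0,0,0.3],[0,0,-0.5,0,0,0,0.3],[0,0,-0.5,0,0,0,0.3],[0,0,0,0,0,0,0.3],[0,0,0,0,0,0,0.3],[0,0,0,0,0,0,0.3],[0,0,0,0,0,0,0.3],[0,0,0,0,0,0,0.3]]'
```

```text
t: 19.5
tcp_pos: [0.5048, -0.24, 0.0913]
tool_rot: [0.999, 0.037, -0.0, -0.0]
force: [-0.4, 1.2, -8.9]
finger_gap: 0.468
gripper_force: 72.7
```

```bash
python3 -m handwheel '[[0,0,-0.4,0,0,0,0.3],[0,0,-0.4,0,0,0,0.3],[0,0,-0.3,0,0,0,0.3],[0,0,-0.3,0,0,0,0.3],[0,0,0,0,0,0,0.3],[0,0,0,0,0,0,0.3],[0,0,0,0,0,0,0.3],[0,0,0,0,0,0,0.3],[0,0,0,0,0,0,0.3],[0,0,0,0,0,0,0.3]]'
```

```text
t: 20.75
tcp_pos: [0.5048, -0.24, 0.0908]
tool_rot: [0.999, 0.037, 0.0, 0.0]
force: [-3.4, 2.9, 5.6]
finger_gap: 0.475
gripper_force: 74.0
```

The collar has seated: Fz went from −8 N to +5.6 N at the expected height. I'll release and retreat.

```bash
python3 -m handwheel '[[0,0,0,0,0,0,0.55],[0,0,0,0,0,0,0.7],[0,0,0,0,0,0,0.9],[0,0,0,0,0,0,0.9],[0,0,0,0,0,0,0.9],[0,0,5,0,0,0,0.9],[0,0,30,0,0,0,0.9],[0,0,50,0,0,0,0.9],[-30,0,30,0,0,0,0.9],[-20,0,0,0,0,0,0.9]]'
python3 - <<'E'
from m import *
a=snap("wrist","w8.png");b=snap("scene","s8.png");snap("top","t8.png")
c=cal("wrist");print(manip.sense()["tcp_pos"],proj(c,[[.502,-.241,.119],[.502,-.241,.085]]))
cv2.imwrite("pics/c8.png",np.hstack([cv2.resize(a[:,:,::-1],(440,330)),cv2.resize(b[170:290,210:340,::-1],(358,330),interpolation=cv2.INTER_CUBIC)]))
E
```

```text
t: 22.0
tcp_pos: [0.4554, -0.2409, 0.208]
tool_rot: [0.999, 0.037, 0.002, 0.002]
force: [0.3, 0.1, -0.2]
finger_gap: 0.901
gripper_force: 0.0
[ 0.45441009 -0.2398776   0.20546643] [[324.59042783 176.22809985]
 [323.64598403 170.52315041]]
```

View pics/c8.png

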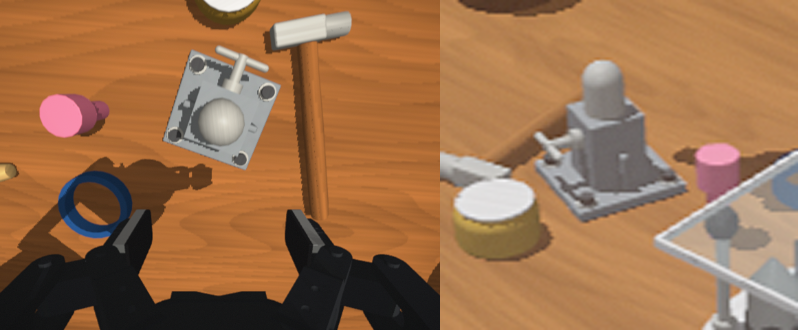

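The half-ball sits upright with its collar flat on the holder (scene crop (603,90), wrist crop (220,122)). The gripper is clear and the force is zero, so I'll hand in.

```bash
python3 -m handwheel '[[0,0,0,0,0,0,0.9],[0,0,0,0,0,0,0.9],[0,0,0,0,0,0,0.9],[0,0,0,0,0,0,0.9],[0,0,0,0,0,0,0.9],[0,0,0,0,0,0,0.9],[0,0,0,0,0,0,0.9],[0,0,0,0,0,0,0.9],[0,0,0,0,0,0,0.9],[0,0,0,0,0,0,0.9]]'; python3 -c "
from station import manip
print(manip.sign_off())"
```

```text
t: 23.4
tcp_pos: [0.4548, -0.24, 0.2049]
tool_rot: [0.999, 0.037, 0.0, 0.0]
force: [-0.2, -0.1, 0.3]
finger_gap: 0.905
gripper_force: 0.0
the job is handed in; nothing more can be done
None
```

The half-ball stake is in the holder with its collar seated, it was lowered under control and released, and the job was handed in at about 23 s; sign-off gave no verdict.

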